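# Load the bike-light battery into the charging case chute

## Task

Pick up the aluminium bike-light battery lying on the shelf and feed it through the mouth on top of the grey battery case, lying level and turned so that its narrow neck goes to the narrow end of the bottle-shaped mouth; let it go from just above the mouth so that it drops down the chute and rolls out into the open trough at the foot of the case. Do not knock or shift the cork-lidded pot.

Things in the scene. Friction and masses are not known exactly. Their poses are not given: they have to be found in the camera images.
- cart_center (a point): Bike-light battery: aluminium cylinder, 36 mm diameter, 58 mm long, lying on its side (it can roll), with a coaxial steel neck, 20 mm diameter and 20 mm long, at one end; 110 to 225 g, the only bottle-shaped thing here. Point: middle of the fat cylinder, on its axis, 18 mm above the shelf at the start. Its +y axis points along the cylinder to the neck; x and z turn as it rolls.
- cart_neck (a point): End face of that battery's neck, on the axis, 49 mm from cart_center; the line from cart_center to here is the way the neck points. The whole battery is 78 mm long.
- case_mouth (a point): Bottle-shaped mouth of the grey case (fixed), at its rim, 120 mm up, nothing above; the fat cylinder's middle should pass here. z up, +y to the narrow neck end, +x to the trough. 20 mm deep funnel: wide part 76 mm across in x (48 in the chute below), y -47 to 47 mm (chute -37 to 37); narrow part 58 mm (chute 34), to y 71 (chute 61). A battery lying in the trough is 54 mm along +x, 89 mm below.
- pot: White ceramic pot with a cork lid, 80 mm in diameter and 72 mm tall, standing loose on the shelf on the left; origin at the centre of its underside, z up. To be left alone.

How it is judged:
By the outcome, as a careful person would: the job done as asked, in the order asked, and still so for the second after the job is handed in, with the robot touching nothing.
It also fails if it takes over 40 s, if anything falls off the work surface, if the arm or the gripper's body presses on something with over 40 N, if the wrist force passes 120 N, or if a joint passes its speed limit or range.

## Robot

A 6-joint arm with a two-finger parallel gripper is mounted at the origin on the work surface. World frame = base frame: x ahead of the robot, y to its left, z up, the work surface at z = 0. Lengths are in m, angles in rad, forces in N, time in s.
With the tool pointing down it reaches from about 0.4 to 0.825 m from the base axis. Payload 7 kg.
Tool frame: the origin (TCP) lies between the finger pads; the fingertips stand 25 mm ahead of it and the grasp point (between the pads) lies 6 mm ahead of it (arm.tip_extent is the z of the fingertips in the tool frame, in m); z points along the fingers, x is the direction in which the jaws open and shut, and the axes are right-handed (so a half turn about z gives the same grasp; the last joint's range is limited). The gripper opens to 88 mm and grips with 3 to 60 N. Pads are 19 mm wide; open, the fingers measure 130 mm over their backs; the gripper's body (78 mm by 193 mm) begins 47 mm behind the grasp point.
Start: joints at [1.447, 0.359, 0.012, 0, -1.224, -0.288], TCP at [0.27, 0.619, 0.252] pointing down, gripper open.
Joint ranges: [-3.07, 3.07], [-1.43, 2.12], [-1.02, 1.25], [-3.03, 1.67], [-3.05, -0], [-3.03, 3.03]. Speed limits (rad/s): [2.39, 2.39, 3.01, 3.14, 3.14, 3.14].

## Interface

Orientations are given as [roll, pitch, yaw] about the fixed x, y, z axes, in that order (R = Rz(yaw) Ry(pitch) Rx(roll)).
In Python, from station import monitor, grab_frame, job_done, arm gives the robot as it stands.
- The arm moves only by the shell command python3 -m jog 'ROWS' [FORCE]. ROWS is JSON, a list that holds one entry, the list of rows, each a list of 7 numbers: the shift along the world's x, y, z in m, then the turn, a rotation vector about the world's x, y, z in rad, then the opening, from 0 (shut) to 1 (fully open). In form: [[[dx, dy, dz, ax, ay, az, claw], ...]]. A call has 1 to 20 rows; each row shifts and turns the commanded pose from where the row before left it; what a row does not reach is not made up. A row lasts 1/8 s, in which the tool goes at most 62.5 mm and 10.7 degrees, less where a joint would pass 70% of its speed; a pose out of reach is approached as far as the arm can. A call is refused whole if a number of a shift passes 0.0625 or a number of a turn 0.188, either way. A call with a gripper value outside its range is refused whole. The fingers move at their own pace and stop on an object; FORCE is the grip in N (left out, the last holds). Time passes only in rows, so rows that do not move let the fingers close. It gives the time, the measured TCP pose, the force and the opening at its end, in the units of the state.
- monitor.get_state(): the state, without advancing time (a new reading comes with each control period).
- grab_frame(name): name is "side" or "top" or "wrist"; returns a dict with "pixels" (420x560x3 uint8, red, green, blue), "K" (3x3 intrinsics, pixels), "k1" (the pictures are not rectified: a ray, as slopes to the right and down, at radius r is drawn at 1 + k1 r^2 times it, then the intrinsics apply), "view" (4x4, takes a point from world to camera coordinates); the wrist camera has in their place "hand_eye" (4x4, takes a point from camera to tool coordinates, whose origin is the TCP and whose axes are the tool frame's). Camera axes: x right, y down, z forward; pixel columns grow to the right and rows downward; lengths in m; the calibration is good to about 2 mm. A picture is of the moment at which its call begins: read the wrist's pose just before it. There is no depth.
- job_done(): hands the job in, once; it reports no verdict.
The state is a dict: "t": time; "q": joint angles; "qd": joint speeds; "joint_efforts": joint torques, N m; "eef_pos": TCP position; "ee_rot": TCP orientation; "force": force on the tool from outside, world axes, zero at the start; "moment": the same for the moment, N m; "width": finger opening in m.
Only numpy, scipy, OpenCV 4.12 (cv2) and the standard library are available. Lean on these libraries where they do the work, as an engineer would, in place of code of your own. Each camera call takes 0.05 s, during which the arm holds its last target.

## Working session

There is one attempt and no reset: what is moved stays moved. The work goes in short steps, Python scripts to look and compute and a shell command to move; the robot and the scene stay as the last step left them, time stands still between calls to the robot, and variables do not carry over. Pictures are saved under pics/ and viewed, and the job is handed in when it is done.

```bash
mkdir -p pics; ls; python3 - <<'E'
from station import monitor, grab_frame, arm
import cv2
s=monitor.get_state(); print({k:s[k] for k in('t','q','eef_pos','ee_rot','force','width')}, arm.tip_extent)
for n in('side','top','wrist'):
    f=grab_frame(n); cv2.imwrite(f'pics/{n}0.png',f['pixels'][:,:,::-1]); print(n,f['K'],f['k1'],f.get('view',f.get('hand_eye')))
E
```

```text
pics
{'t': 0.0, 'q': array([ 1.44711892e+00,  3.59394964e-01,  1.10987081e-02, -3.66713861e-04,
       -1.22411501e+00, -2.88109512e-01]), 'eef_pos': array([0.26999956, 0.61817074, 0.25063179]), 'ee_rot': array([-3.14146427e+00, -1.64633808e-03, -1.98270823e+00]), 'force': array([-0.02363697,  0.16490004, -0.18799559]), 'width': 0.08737880247785619} 0.025
side [[395.86136339   0.         279.09771362]
 [  0.         395.86136339 205.74788146]
 [  0.           0.           1.        ]] -0.054911481046673816 [[ 0.96884264 -0.24766448 -0.00249765 -0.51425251]
 [-0.18403427 -0.71310453 -0.67647123  0.20088845]
 [ 0.16575681  0.65585382 -0.73646483  0.75582476]
 [ 0.          0.          0.          1.        ]]
top [[415.88734297   0.         280.09083351]
 [  0.         415.88734297 205.45532597]
 [  0.           0.           1.        ]] 0.010148350462113941 [[ 0.02376655 -0.99963783 -0.01262381  0.06559993]
 [-0.98659316 -0.02141329 -0.16178818  0.54396713]
 [ 0.16145927  0.01629972 -0.98674476  0.85956545]
 [ 0.          0.          0.          1.        ]]
wrist [[338.05347057   0.         287.07543823]
 [  0.         338.05347057 209.90879941]
 [  0.           0.           1.        ]] -0.07285769886469819 [[ 9.99999626e-01 -4.88332352e-04  7.13229858e-04 -2.72187537e-04]
 [ 2.68799991e-04  9.59899423e-01  2.80344478e-01 -7.58737978e-02]
 [-8.21530207e-04 -2.80344182e-01  9.59899195e-01 -1.32850103e-01]
 [ 0.00000000e+00  0.00000000e+00  0.00000000e+00  1.00000000e+00]]
```

View pics/side0.png

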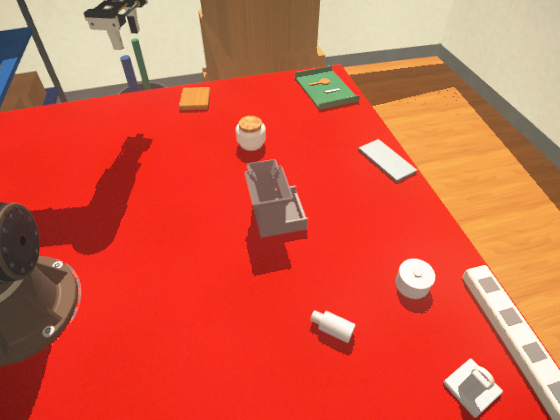

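View pics/top0.png

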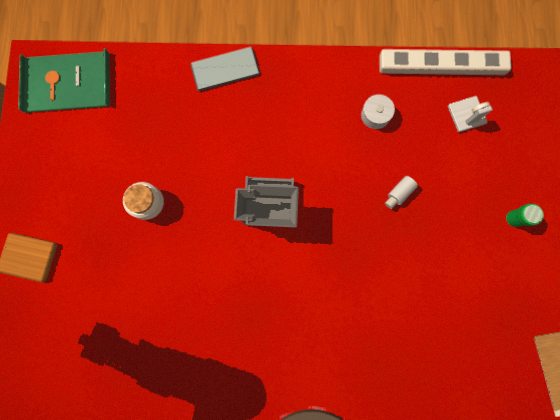

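View pics/wrist0.png

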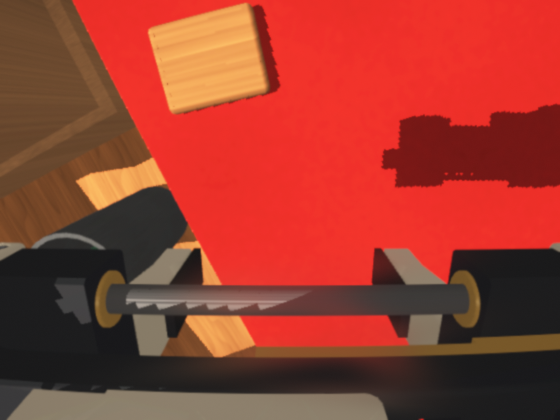

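The side view shows the battery at about (335,325) with its neck at (316,318), and the case at about (275,200). In the top view the battery is at (402,192) with its neck at (390,204), the case at (267,202), and the cork pot at (143,200). Next I'll zoom in to measure.

```bash
cat > h.py <<'E'
import numpy as np, cv2
from station import monitor, grab_frame
from scipy.spatial.transform import Rotation as R
def dist(f): return np.array([f['k1'],0,0,0,0.])
def view(f,s=None):
    if 'view' in f: return f['view']
    T=np.eye(4);T[:3,:3]=R.from_euler('xyz',s['ee_rot']).as_matrix();T[:3,3]=s['eef_pos']
    return np.linalg.inv(T@f['hand_eye'])
def proj(f,P,V):
    return cv2.projectPoints(np.atleast_2d(np.array(P,float)),cv2.Rodrigues(V[:3,:3])[0],V[:3,3],f['K'],dist(f))[0][:,0]
def ray(f,uv,V):
    n=cv2.undistortPoints(np.array(uv,float).reshape(-1,1,2),f['K'],dist(f))[:,0]
    d=np.c_[n,np.ones(len(n))]@V[:3,:3]; o=-V[:3,:3].T@V[:3,3]; return o,d
def atz(f,uv,z,V):
    o,d=ray(f,uv,V); return o+d*((z-o[2])/d[:,2])[:,None]
def crop(f,x0,y0,w,h,sc,name):
    im=f['pixels'][y0:y0+h,x0:x0+w,::-1]; cv2.imwrite('pics/'+name,cv2.resize(im,None,fx=sc,fy=sc,interpolation=cv2.INTER_CUBIC))
E
python3 - <<'E'
from h import *
f=grab_frame('top'); V=f['view']
crop(f,225,165,100,75,8,'c_top.png'); crop(f,370,165,60,50,10,'b_top.png')
g=grab_frame('side'); crop(g,235,150,90,90,6,'c_side.png'); crop(g,300,300,65,50,10,'b_side.png')
print(atz(f,[[402,192],[390,204]],.018,V)); print(atz(g,[[338,327],[316,318]],.018,g['view']))
print(atz(f,[[267,202]],.12,V))
E
```

```text
[[ 0.58318099 -0.19402899  0.018     ]
 [ 0.55531862 -0.16676193  0.018     ]]
[[ 0.5908838  -0.19572951  0.018     ]
 [ 0.5577363  -0.16876286  0.018     ]]
[[0.53643049 0.10297957 0.12      ]]
```

View pics/c_top.png

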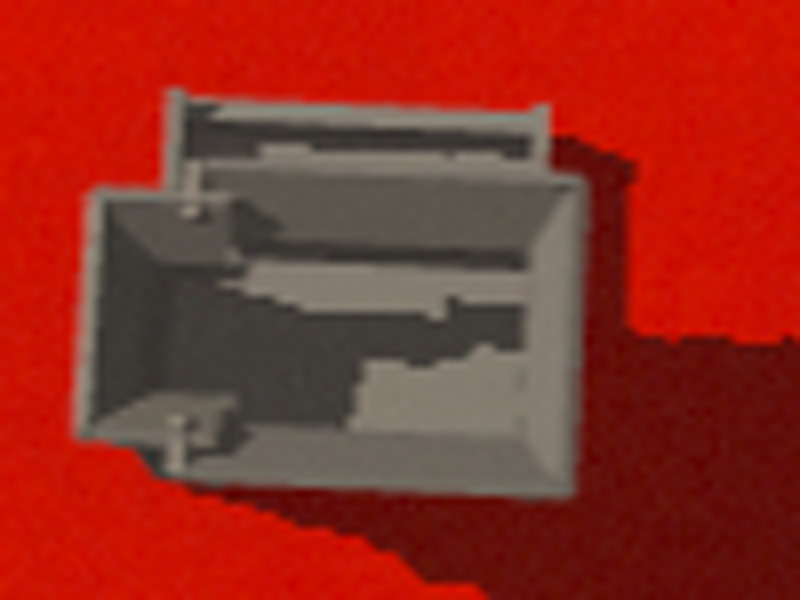

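View pics/b_top.png

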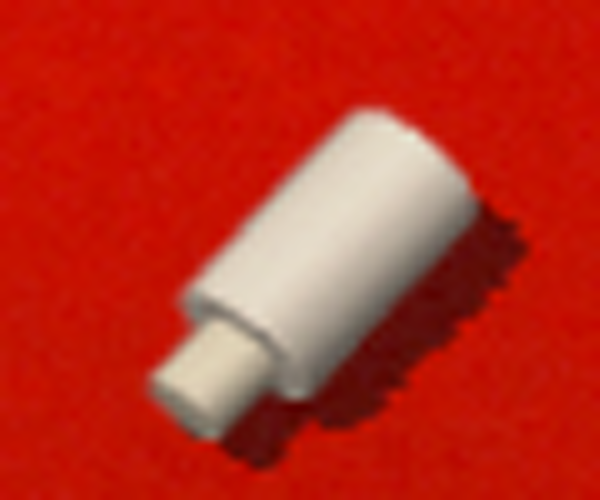

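View pics/c_side.png

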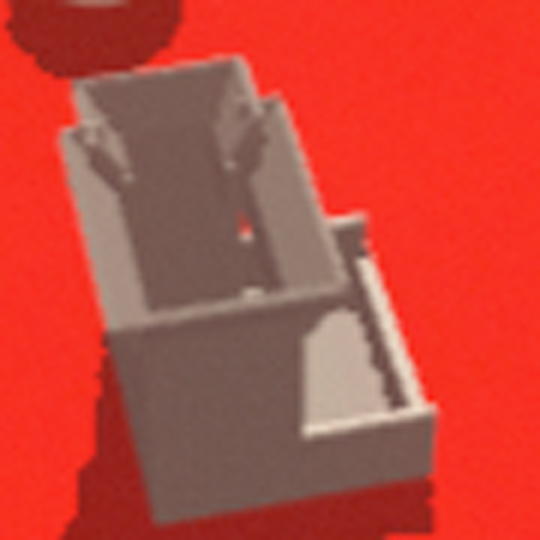

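View pics/b_side.png

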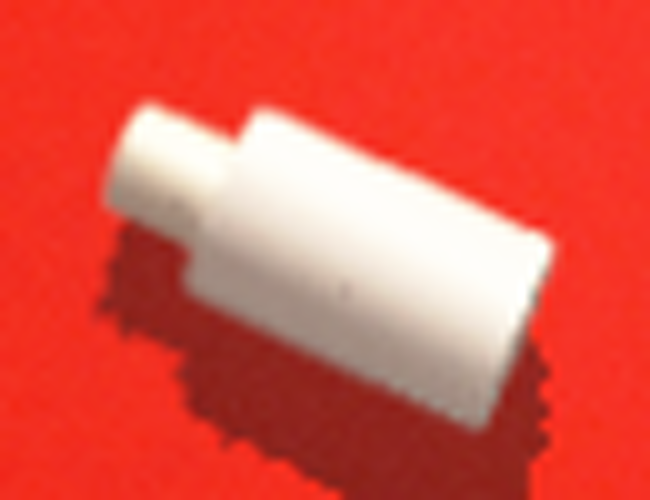

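```bash
python3 - <<'E'
from h import *
from scipy.optimize import minimize
f=grab_frame('top'); g=grab_frame('side')
def px(p,x0,y0,s): return (np.array(p,float)+.5)/s-.5+[x0,y0]
def hullmask(f,p):
    x,y,a=p; u=np.array([np.cos(a),np.sin(a),0]);n=np.array([-np.sin(a),np.cos(a),0]);k=np.array([0,0,1.])
    th=np.linspace(0,2*np.pi,24); S=8
    m=np.zeros((420*2,560*2),np.uint8)
    def cyl(s0,s1,r):
        P=[np.array([x,y,.018])+s*u+r*(np.cos(t)*n+np.sin(t)*k) for s in(s0,s1) for t in th]
        q=proj(f,P,f['view']); return cv2.convexHull((q.astype(np.float32)))
    m=np.zeros((420,560),np.float32)
    bx=np.zeros((60*8,80*8),np.uint8)
    for c in (cyl(-.029,.029,.018),cyl(.029,.049,.010)):
        q=((c-off[id(f)]+.5)*8-.5)
        cv2.fillPoly(bx,[np.round(q).astype(np.int32)],255)
    return cv2.resize(bx,(80,60),interpolation=cv2.INTER_AREA)/255.
off={id(f):np.array([365,160]),id(g):np.array([295,295])}
def obs(f):
    o=off[id(f)]; im=f['pixels'][o[1]:o[1]+60,o[0]:o[0]+80].astype(float)
    return np.clip((im[:,:,1]/np.maximum(im[:,:,0],1)-.15)/.5,0,1)
O={id(v):obs(v) for v in(f,g)}
def cost(p,vs): return sum(((hullmask(v,p)-O[id(v)])**2).sum() for v in vs)
for vs in((f,),(g,),(f,g)):
    r=minimize(cost,[.585,-.195,2.4],args=(vs,),method='Nelder-Mead',options=dict(initial_simplex=[[.585,-.195,2.4],[.595,-.195,2.4],[.585,-.185,2.4],[.585,-.195,2.55]],xatol=1e-5,fatol=1e-3))
    print(r.x,np.degrees(r.x[2]),r.fun)
# case
def case(f,c,lab):
    W=atz(f,c,.12,f['view']); br,bl,nr,nl=W # wide +x,wide -x,narrow +x,narrow -x
    mw=(br+bl)/2; mn=(nr+nl)/2; d=mn-mw; L=np.linalg.norm(d); e=d/L
    print(lab,'L',L,'widths',np.linalg.norm(br-bl),np.linalg.norm(nr-nl),'mouth',mw+e*(L-.118)/2+e*.047,'yaw+y deg',np.degrees(np.arctan2(d[1],d[0])), 'xaxis',np.degrees(np.arctan2(*(br-bl)[1::-1])))
case(f,px([[583,178],[572,493],[92,190],[78,437]],225,165,8),'top')
case(g,px([[345,290],[112,330],[243,60],[76,85]],235,150,6),'side')
# pot
print('pot top',atz(f,[[139,198]],.072,f['view']))
E
```

```text
[ 0.58756433 -0.19483733  2.40261612] 137.65976370351385 5.645724798543067
[ 0.58869195 -0.19354804  2.40197454] 137.62300374220544 74.0842096757797
[ 0.58822223 -0.19424067  2.40803741] 137.97038037100918 92.33860966352646
top L 0.12285064710626074 widths 0.07939312725648955 0.06249453909096196 mouth [0.53005167 0.09293753 0.12      ] yaw+y deg 88.70752757164794 xaxis -0.9825515596735196
side L 0.12166396148442496 widths 0.07879085142174046 0.06192449399468912 mouth [0.53091517 0.09260957 0.12      ] yaw+y deg 88.28025429774502 xaxis -1.1809268827867587
pot top [[0.54739435 0.37706378 0.072     ]]
```

```bash
python3 -m jog '[[[0.01,-0.025,0,0,0,-0.01,1],[0.02,-0.05,0,0,0,-0.02,1],[0.02,-0.051,0,0,0,-0.021,1],[0.02,-0.051,0,0,0,-0.021,1],[0.02,-0.051,0,0,0,-0.021,1],[0.02,-0.051,0,0,0,-0.021,1],[0.02,-0.051,-0.01,0,0,-0.021,1],[0.02,-0.051,-0.01,0,0,-0.021,1],[0.02,-0.051,-0.01,0,0,-0.021,1],[0.02,-0.051,-0.01,0,0,-0.021,1],[0.02,-0.051,-0.01,0,0,-0.021,1],[0.02,-0.051,-0.01,0,0,-0.021,1],[0.02,-0.051,-0.01,0,0,-0.021,1],[0.02,-0.051,-0.01,0,0,-0.021,1],[0.02,-0.05,-0.01,0,0,-0.021,1],[0.015,-0.05,-0.012,0,0,-0.021,1],[0.01,-0.023,0,0,0,-0.001,1],[0,0,0,0,0,0,1],[0,0,0,0,0,0,1]]]' 40
python3 - <<'E'
from h import *
s=monitor.get_state(); f=grab_frame('wrist'); V=view(f,s)
print(s['t'],s['q'],s['eef_pos'],np.degrees(s['ee_rot']),s['force'])
im=f['pixels'][:,:,::-1].copy()
a=np.radians(137.8);u=np.array([np.cos(a),np.sin(a),0]);n=np.array([-u[1],u[0],0])
c=np.array([.588,-.194,.018])
for p in proj(f,[c,c+.049*u,c-.029*u,c+.029*u+.018*n,c+.029*u-.018*n,c-.029*u+.018*n,c-.029*u-.018*n],V): cv2.circle(im,tuple(int(round(v)) for v in p),3,(0,255,0),1)
cv2.imwrite('pics/w1.png',im)
E
```

```text
t: 2.72
eef_pos: [0.5849, -0.1912, 0.1495]
ee_rot: [3.141, -0.0, -2.308]
force: [1.3, 0.1, -1.0]
width: 0.0876
2.725 [ 8.98120710e-04  3.43884793e-01 -2.58376794e-01 -1.88067529e-04
 -9.68809588e-01  8.32914207e-01] [ 0.58491473 -0.19122003  0.14947391] [ 1.79982375e+02 -4.02412848e-03 -1.32232175e+02] [ 1.29589141  0.06860632 -1.01085914]
```

View pics/w1.png

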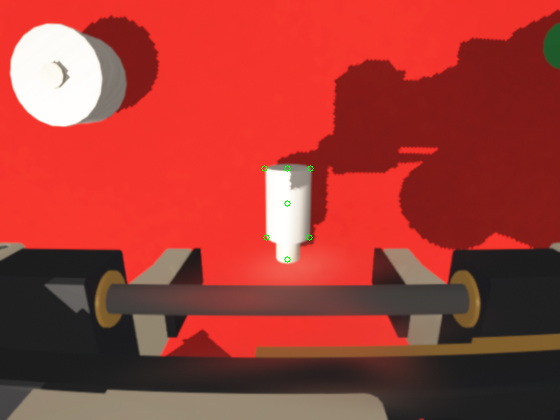

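The wrist view agrees with the fit: the battery is at about (288,203), the neck end is at (288,260), and both are centred between the jaws. I'll descend and grip.

```bash
python3 -m jog '[[[0,0,-0.03,0,0,0,1],[0,0,-0.04,0,0,0,1],[0,0,-0.03,0,0,0,1],[0,0,-0.015,0,0,0,1],[0,0,-0.006,0,0,0,1],[0,0,0,0,0,0,1],[0,0,0,0,0,0,0],[0,0,0,0,0,0,0],[0,0,0,0,0,0,0],[0,0,0,0,0,0,0],[0,0,0,0,0,0,0],[0,0,0,0,0,0,0],[0,0,0,0,0,0,0]]]' 40
python3 - <<'E'
from h import *
s=monitor.get_state();print(s['eef_pos'],s['force'],s['width'])
f=grab_frame('wrist');cv2.imwrite('pics/w2.png',f['pixels'][:,:,::-1])
E
```

```text
t: 4.4
eef_pos: [0.5851, -0.1915, 0.0285]
ee_rot: [3.141, -0.0, -2.308]
force: [-0.7, -0.2, 0.1]
width: 0.0353
[ 0.58512117 -0.19150752  0.02850593] [-0.66082321 -0.21553224  0.06930626] 0.03526921701848187
```

View pics/w2.png

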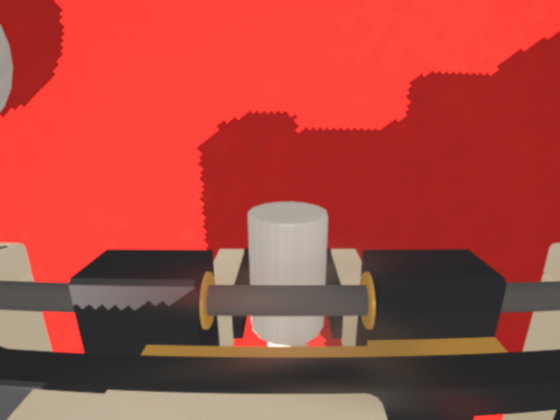

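The grip is good, with the opening at 35 mm. The picture shows the fat body between the pads at (288,270). I'll lift, carry and turn.

```bash
python3 -m jog '[[[0,0,0.02,0,0,0,0],[0,0,0.04,0,0,0,0],[0,0,0.05,0,0,0,0],[0,0,0.045,0,0,0,0],[0,0,0.025,0,0,0,0],[-0.003,0.014,0,0,0,-0.04,0],[-0.005,0.028,0,0,0,-0.09,0],[-0.006,0.03,0,0,0,-0.09,0],[-0.006,0.03,0,0,0,-0.09,0],[-0.006,0.03,0,0,0,-0.09,0],[-0.006,0.03,0,0,0,-0.09,0],[-0.006,0.03,0,0,0,-0.09,0],[-0.006,0.03,0,0,0,-0.09,0],[-0.005,0.03,0,0,0,-0.09,0],[-0.003,0.022,0,0,0,-0.07,0],[-0.002,0.014,0,0,0,-0.03,0],[0,0,0,0,0,0,0],[0,0,0,0,0,0,0],[0,0,0,0,0,0,0]]]' 40
python3 - <<'E'
from h import *
s=monitor.get_state();print(s['t'],s['eef_pos'],np.degrees(s['ee_rot']),s['force'],s['width'])
for n in('wrist','side','top'):
    f=grab_frame(n);cv2.imwrite(f'pics/{n}3.png',f['pixels'][:,:,::-1])
    if n!='wrist': crop(f,220,80,150,150,4,f'{n}3c.png') if n=='side' else crop(f,200,130,140,110,5,f'{n}3c.png')
E
```

```text
t: 6.82
eef_pos: [0.5311, 0.096, 0.2085]
ee_rot: [-3.142, -0.0, 3.115]
force: [0.1, -0.2, -1.4]
width: 0.0354
6.825 [0.53112584 0.09601903 0.20845189] [-1.79995198e+02 -1.46832016e-02  1.78491511e+02] [ 0.13308651 -0.1577235  -1.43600464] 0.03535363138300405
```

View pics/wrist3.png

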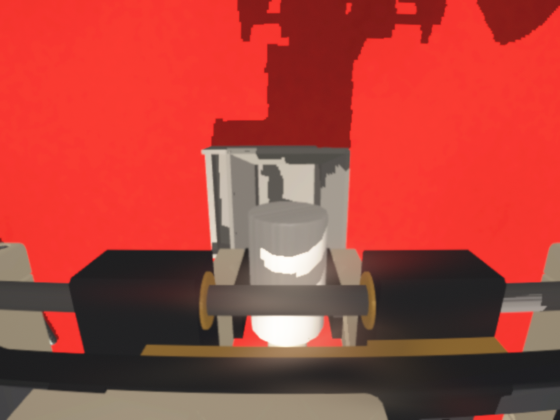

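View pics/side3c.png

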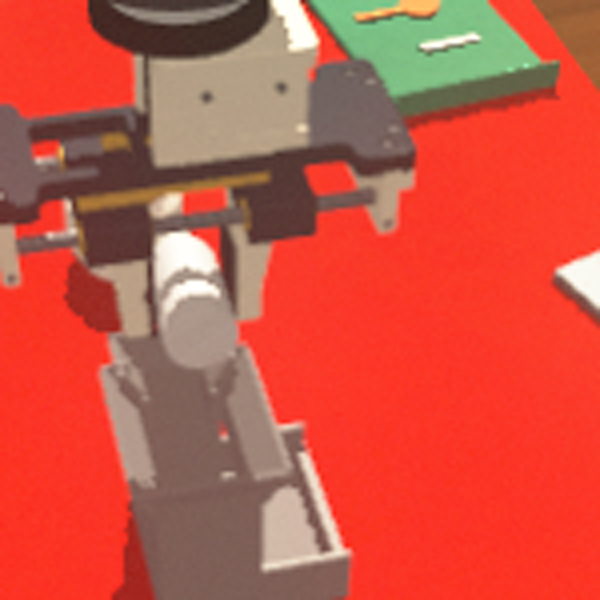

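View pics/top3c.png

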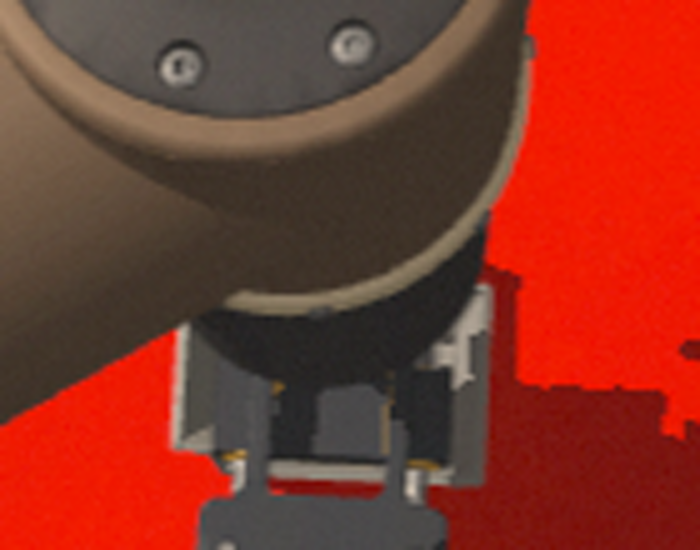

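The battery is held level, with its neck toward +y, the narrow end. In the side crop it sits at about (200,320), centred over the mouth. I'll lower it to just above the rim and check.

```bash
python3 -m jog '[[[0,0.001,-0.015,0,0,0,0],[0,0,-0.02,0,0,0,0],[0,0,-0.015,0,0,0,0],[0,0,-0.006,0,0,0,0],[0,0,0,0,0,0,0],[0,0,0,0,0,0,0],[0,0,0,0,0,0,0]]]' 40
python3 - <<'E'
from h import *
s=monitor.get_state();print(s['t'],s['eef_pos'],np.degrees(s['ee_rot']),s['force'],s['width'])
f=grab_frame('side')
a=np.radians(88.5);u=np.array([np.cos(a),np.sin(a),0]);n=np.array([u[1],-u[0],0]);m=np.array([.5305,.0928,.12])
im=f['pixels'][:,:,::-1].copy()
x0,y0,sc=220,110,5
im=cv2.resize(im[y0:y0+120,x0:x0+120],None,fx=sc,fy=sc,interpolation=cv2.INTER_CUBIC)
c=np.array([*s['eef_pos'],]) -.004*u-np.array([0,0,.0105]); k=np.array([0,0,1])
P=[c-.029*u+.018*(np.cos(t)*n+np.sin(t)*k) for t in np.linspace(0,6.28,16)]
for p in proj(f,P,f['view']): cv2.circle(im,tuple(int(v) for v in (p-[x0,y0]+.5)*sc),2,(0,255,0),1)
for p in proj(f,[m+.038*n-.047*u,m-.038*n-.047*u,m+.029*n+.071*u,m-.029*n+.071*u],f['view']): cv2.circle(im,tuple(int(v) for v in (p-[x0,y0]+.5)*sc),3,(255,0,0),1)
cv2.imwrite('pics/s4.png',im); print('batt centre - mouth',c-m)
E
```

```text
t: 7.85
eef_pos: [0.5315, 0.0977, 0.1532]
ee_rot: [3.141, 0.001, 3.116]
force: [0.8, 0.1, -1.1]
width: 0.0348
7.85 [0.53149225 0.09771612 0.15316517] [1.79969538e+02 5.60636914e-02 1.78517382e+02] [ 0.82271521  0.09970496 -1.10009556] 0.03481358481144795
batt centre - mouth [0.00088754 0.00091749 0.02266517]
```

View pics/s4.png

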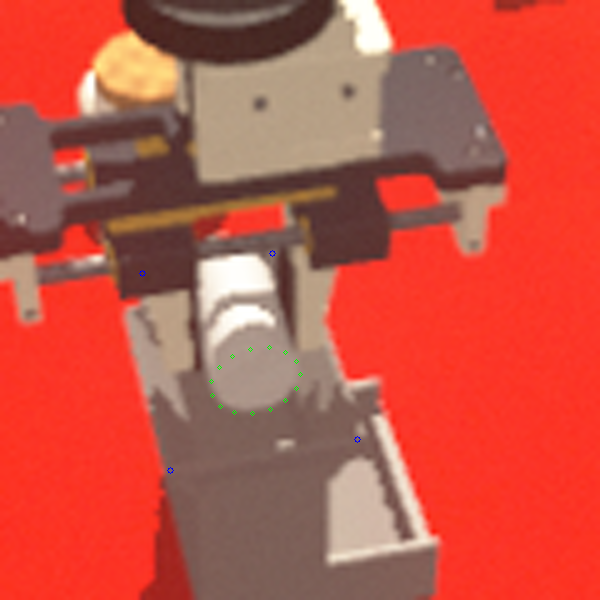

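The bottom of the battery's end cap matches the prediction at (255,413), and the battery's axis is within 1 mm of the mouth centre, level, about 5 mm above the rim. Releasing.

```bash
python3 -m jog '[[[0,0,0,0,0,0,1],[0,0,0,0,0,0,1],[0,0,0,0,0,0,1],[0,0,0,0,0,0,1],[0,0,0,0,0,0,1],[0,0,0.02,0,0,0,1],[0,0,0.04,0,0,0,1],[0,0,0.05,0,0,0,1],[0,0,0.05,0,0,0,1],[-0.02,-0.03,0.02,0,0,0,1],[-0.02,-0.05,0,0,0,0,1],[-0.02,-0.05,0,0,0,0,1],[0,-0.05,0,0,0,0,1],[0,-0.05,0,0,0,0,1],[0,-0.03,0,0,0,0,1],[0,0,0,0,0,0,1],[0,0,0,0,0,0,1]]]'
python3 - <<'E'
from h import *
s=monitor.get_state();print(s['t'],s['eef_pos'],s['force'],s['width'])
f=grab_frame('side');crop(f,220,110,120,140,4,'s5.png')
f=grab_frame('top');crop(f,100,130,240,120,3,'t5.png')
E
```

```text
t: 10.02
eef_pos: [0.4711, -0.1623, 0.3325]
ee_rot: [3.141, -0.0, 3.115]
force: [-0.6, 1.0, -0.1]
width: 0.0874
10.025 [ 0.47108188 -0.16234658  0.33246467] [-0.62364163  1.00232986 -0.12436832] 0.08736443862435131
```

View pics/s5.png

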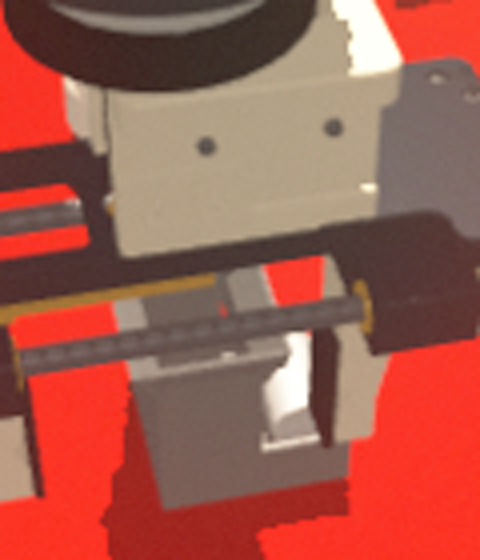

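View pics/t5.png

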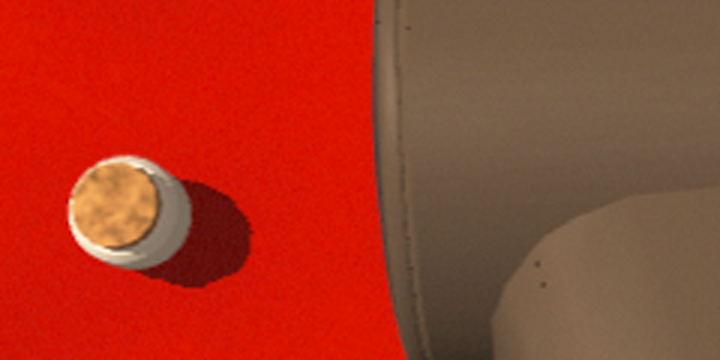

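The pot hasn't moved: its lid is still at about (139,198) in the full image. Something white is showing in the trough, but the gripper blocks most of it, so I'll move the arm aside for a clear look.

```bash
python3 -m jog '[[[0,-0.04,0,0,0,0,1],[0,-0.05,0,0,0,0,1],[0,-0.05,0,0,0,0,1],[-0.01,-0.05,0,0,0,0,1],[-0.02,-0.05,0,0,0,0,1],[-0.02,-0.03,0,0,0,0,1],[0,0,0,0,0,0,1],[0,0,0,0,0,0,1]]]'
python3 - <<'E'
from h import *
s=monitor.get_state();print(s['t'],s['eef_pos'],s['force'])
f=grab_frame('side');crop(f,220,110,120,140,4,'s6.png')
f=grab_frame('top');crop(f,100,130,240,120,3,'t6.png')
a=np.radians(88.5);u=np.array([np.cos(a),np.sin(a),0]);n=np.array([u[1],-u[0],0])
c=np.array([.5305,.0928,.031])+.054*n
print((proj(f,[c,c+.049*u,c-.029*u],f['view'])-[100,130])*3)
E
```

```text
t: 11.12
eef_pos: [0.4217, -0.4318, 0.3326]
ee_rot: [3.141, 0.0, 3.116]
force: [0.7, 0.5, 0.0]
width: 0.0879
11.125 [ 0.42165388 -0.43175691  0.33255355] [6.89880047e-01 5.47943512e-01 1.56990694e-04]
[[523.74121966 172.87367303]
 [457.80944959 169.81034039]
 [562.82745924 174.68829051]]
```

View pics/s6.png

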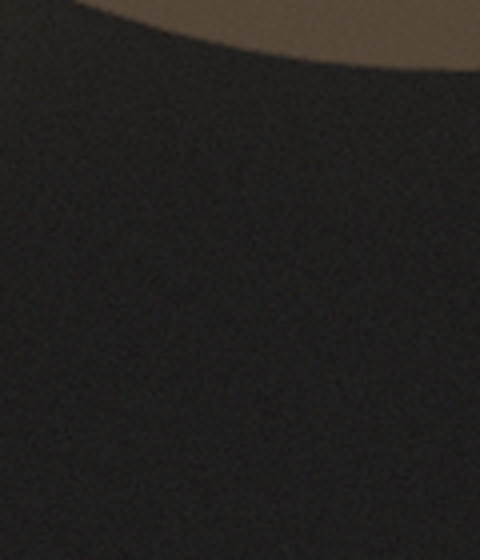

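View pics/t6.png

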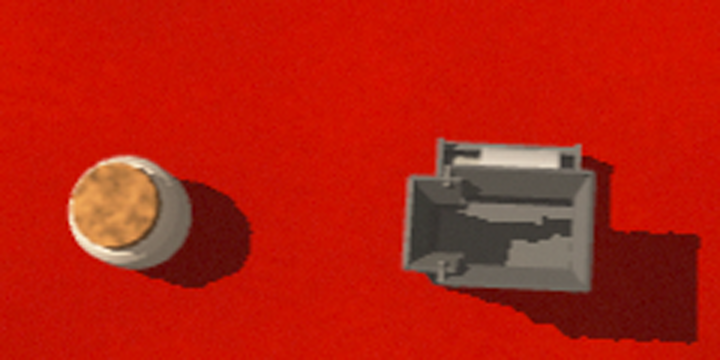

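The top view shows the battery's fat body in the trough, from (482,155) to (560,157), where it should lie. The mouth is empty, and the pot's lid is unchanged at (115,205) in the crop. The arm is clear of everything, so I'm handing in.

```bash
python3 -c "
from station import job_done
print(job_done())"
```

```text
the job is handed in; nothing more can be done
None
```

The battery is lying in the trough at the foot of the case, and I handed the job in at about 11 s.

- **Pick-up:** I found the battery and the mouth from the side and top cameras, which agreed to within about 2 mm. I gripped the battery at 40 N, 4 mm from its middle towards the neck.
- **Drop:** I carried it level and turned its neck to the narrow end of the mouth. I let it go about 5 mm above the rim, within about 1 mm of the mouth centre as computed from the arm's pose.
- **Last checks:** The last top picture shows the fat body in the trough where expected, and the mouth and chute empty. The pot is where it was in the picture after the release, and its lid matches its starting position. The arm is clear, with a wrist force under 1 N.
- **Limits of the checks:** The last side picture showed only the arm, which was blocking that camera. The final check therefore rests on the top view, plus a partly blocked side picture taken just after the release that showed something white in the trough. The battery's own pose just before the drop was confirmed only roughly, by its outline in the side picture.

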